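# Seat the boiled egg's cup in the well of its saucer

### The job

Breakfast for two: of the two egg cups with boiled eggs, one was put down beside the round well of its saucer. Nudge that cup with light taps of the fingertips until its foot drops into the well and it stands level there, with the egg still in it; only push it, do not squeeze it or pick it up, and do not tip it over or shove the saucer away. Leave the other egg cup, which already sits properly, and everything else as they are.

Things in the scene. Friction and masses are not known exactly. Their poses are not given: they have to be found in the camera images.
- egg_cup: White china egg cup to be moved: 50 mm high, foot 46 mm wide, 4 mm thick, thin stem, bowl 52 mm wide at its widest (34 mm up), 49 mm at the rim. It starts level on its saucer's shoulder, its axis 30 to 36 mm from the saucer's centre in any direction. About 0.15 kg with its egg; slides easily on china (friction 0.2), topples at about 0.45 rad. Origin: centre of its underside; z: its axis, up.
- egg: The boiled egg, brown, 41 mm in diameter and 55 mm long, about 58 g, lying loose in that cup, blunt end down; its underside is 22 mm and its top 77 mm above the underside of the cup, so the top is about 86 mm above the worktop at the start. Origin at its blunt end.
- egg_center (a point): Centre of the blunt, lower half of that egg, 42.5 mm above the underside of the cup when it lies properly.
- saucer: White china saucer under that cup: loose, 132 mm wide, 0.24 kg. Origin: centre of its underside, on the worktop. In its middle a round well 52 mm wide and 2.5 mm deep (floor 6 mm above the worktop) takes the 46 mm foot with 3 mm of play all round. Round it a flat shoulder, 8.5 mm above the worktop, out to 58 mm from the centre; then the rim, rising to 14.5 mm above the worktop.
- saucer_well (a point): Centre of the floor of that saucer's well, 6 mm above the saucer's underside; the cup's origin comes to lie here.
- other_egg_cup: The second egg cup with its egg, alike, seated properly in the well of its own saucer. It stays as it is. Origin at the centre of its underside.
- other_saucer: The second saucer, alike, with the second egg cup in its well. Origin at the centre of its underside. The two saucers stand side by side, at least 250 mm apart between centres; either may be the left one.
- other_saucer_well (a point): Centre of the floor of the second saucer's well.
- egg_timer: Bystander: round kitchen timer, 60 mm across and 46 mm high, behind and between the saucers. Origin at the centre of its underside.
- teaspoon: Bystander: steel teaspoon, 132 mm long and 9 mm high, lying on the worktop between the saucers. Origin at its middle, on the worktop.

How it is judged:
At the end, for the whole second after the job is handed in: The cup's foot is down in its saucer's well (within 5 mm of centre, 1.2 mm of the floor, leaning under 0.04 rad, at rest), egg in the cup; saucer within 30 mm of its start; the other cup seated, it and its saucer moved under 15 mm; timer and spoon moved under 20 mm (horizontal distance between egg_cup and saucer_well below 0.005 m and z of egg_cup in the frame of saucer_well below 0.0012 m and angle between each of egg_cup, other_egg_cup's own z axis and vertical below 0.04 rad and linear speed of each of egg_cup, other_egg_cup below 0.01 m/s and angular speed of each of egg_cup, other_egg_cup below 0.15 rad/s and horizontal distance between egg_center and egg_cup below 0.008 m and z of egg_center in the frame of egg_cup between 0.036 and 0.05 m and distance of saucer from where it was at the start of the episode below 0.03 m and height (world z) of saucer below 0.003 m and horizontal distance between other_egg_cup and other_saucer_well below 0.005 m and z of other_egg_cup in the frame of other_saucer_well below 0.0012 m and distance of each of egg_timer, teaspoon from where it was at the start of the episode below 0.02 m and distance of each of other_saucer, other_egg_cup from where it was at the start of the episode below 0.015 m); the robot touches nothing.
It fails at once if the egg cup is tipped over (leans more than 0.4 rad), pushed off its saucer, or its egg comes out (angle between egg_cup's own z axis and vertical above 0.4 rad or distance between egg_center and egg_cup above 0.055 m or horizontal distance between egg_cup and saucer_well above 0.075 m).
It fails at once if the egg cup (underside more than 11 mm above the saucer's shoulder) or the saucer (15 mm) is lifted (z of egg_cup in the frame of saucer_well above 0.0135 m or height (world z) of saucer above 0.015 m).
It fails at once if the egg cup is struck or squeezed hard (more than 6 N from the fingers) (contact force between the fingers and egg_cup above 6 N).
It fails at once if the saucer is shoved away (more than 40 mm) (distance of saucer from where it was at the start of the episode above 0.04 m).
It fails at once if the other egg cup is upset, or the timer or teaspoon knocked about (more than 30 mm) (angle between other_egg_cup's own z axis and vertical above 0.2 rad or distance of any of other_egg_cup, egg_timer, teaspoon from where it was at the start of the episode above 0.03 m).
It also fails if it takes over 38 s, if anything falls off the work surface, if the arm or the gripper's body presses on something with over 40 N, if the wrist force passes 120 N, or if a joint passes its speed limit or range.

### The arm

A 6-joint arm with a two-finger parallel gripper is mounted at the origin on a cart in front of the work surface, level with it; the furniture and walls round the work are solid. World frame = base frame: x ahead of the robot, y to its left, z up, the work surface at z = 0. Lengths are in m, angles in rad, forces in N, time in s.
With the tool pointing down it reaches from about 0.25 to 0.775 m from the base axis. Payload 4 kg.
Tool frame: the origin (TCP) lies midway between the tips of the shut fingers; the grasp point (between the pads) lies 19 mm behind it; z points along the fingers, y is the direction in which the jaws open and shut (so a half turn about z gives the same grasp; the last joint's range is limited). The gripper opens to 94 mm and grips with 3 to 60 N. Pads are 16 mm wide; open, the fingers measure 119 mm over their backs; the gripper's body (75 mm by 177 mm) begins 78 mm behind the grasp point.
Start: joints at [-0.103, 0.087, 1.371, -0, 1.684, -0.103], TCP at [0.55, -0, 0.206] pointing down, gripper open.
Joint ranges: [-3.1, 3.1], [-0.76, 2.03], [0.27, 2.55], [-1.08, 4.22], [0.17, 2.65], [-2.57, 2.57]. Speed limits (rad/s): [2.79, 2.79, 3.14, 3.14, 3.14, 3.14].

### API

Orientations are given as [roll, pitch, yaw] about the fixed x, y, z axes, in that order (R = Rz(yaw) Ry(pitch) Rx(roll)).
In Python, from bench import robot gives the robot as it stands.
- The arm moves only by the tool carry_out, never from a script. Its argument "deltas" is text: rows parted by semicolons, each of 7 numbers parted by spaces: the shift along the tool's x, y, z in mm, then the turn, a rotation vector about the tool's x, y, z in rad, then the closure, from 0 (fully open) to 1 (shut). A call has exactly 8 rows; each row is the pose to reach, as a shift and turn from the pose commanded when the call began, along the tool's axes at that moment; what a row does not reach only later rows make up. A row lasts 1/12 s, in which the tool goes at most 41.7 mm and 7.16 degrees, less where a joint would pass 70% of its speed; a pose out of reach is approached as far as the arm can. A call with a gripper value outside its range is refused whole. The fingers move at their own pace and stop on an object; the grip force is fixed at half the most. Time passes only in rows, so rows that repeat a pose let the fingers close, or fill a call up. It gives the time, the measured TCP pose, the force and the opening at its end, in the units of the state.
- robot.get_obs(): the state, without advancing time (a new reading comes with each control period).
- robot.snapshot(name): name is "scene" or "side" or "wrist"; returns a dict with "pixels" (400x640x3 uint8, red, green, blue), "range_z" (400x640 float32, m along the optical axis (not along the pixel's ray), 0 where there is no reading), "camera_matrix" (3x3 intrinsics, pixels), "rvec" (rotation vector, rad) and "tvec" (3), from world to camera coordinates, as OpenCV has them. Camera axes: x right, y down, z forward; pixel columns grow to the right and rows downward; lengths in m; the calibration is good to about 2 mm. A picture is of the moment at which its call begins.
- robot.close_job(): hands the job in, once; it reports no verdict.
Trained networks look in a picture, given as the dict that the camera call returned (one of the last four; its "shot" number tells which), for a name from the list of things; names that differ only in an ending like _2 or _b are one class to them, and where a whole thing is asked for, a point or a joint stands for the part that bears it (a point fixed in the world has none). Each returns a list of dicts, best first, with "p" (0 to 1); they miss things now and then, are a little off and sometimes report something else, mostly with a low value. They report only what shows in the picture. A call takes as long as a camera call.
- robot.look_for(picture, thing): "at" ([x, y, z] in m, in the coordinates of the camera as it stood for that picture, good to about 4 mm: the middle of the surface that is visible of it).
- robot.place_of(picture, thing): "at" ([x, y, z] in m, in the coordinates of the camera as it stood for that picture, good to about 4 mm: a listed point, or the origin of a listed thing).
The state is a dict: "time": time; "joint_positions": joint angles; "qvel": joint speeds; "joint_torque": joint torques, N m; "tool_pos": TCP position; "ee_rot": TCP orientation; "wrist_force": force on the tool from outside, world axes, zero at the start; "wrist_torque": the same for the moment, N m; "width": finger opening in m.
Only numpy, scipy, OpenCV 4.12 (cv2) and the standard library are available. Lean on these libraries where they do the work, as an engineer would, in place of code of your own. Each camera call takes 0.05 s, during which the arm holds its last target.

## Working session

There is one attempt and no reset: what is moved stays moved. The work goes in short steps, Python scripts to look and compute and a tool call to move; the robot and the scene stay as the last step left them, time stands still between calls to the robot, and variables do not carry over. Pictures are saved under pics/ and viewed, and the job is handed in when it is done.

Besides the shell and the picture viewer there is one more tool, called after "Request:" as a command line: name --argument value ..., lists and objects as JSON in quotes. carry_out: Moves the arm, as the interface text tells. Its arguments: {"type":"object","properties":{"deltas":{"type":"string"}},"required":["deltas"]}

```bash
mkdir -p pics; ls; cat > h.py <<'E'
import numpy as np, cv2
from bench import robot
def save(s,n): cv2.imwrite('pics/'+n,cv2.cvtColor(s['pixels'],cv2.COLOR_RGB2BGR))
def w(s,p):
    R=cv2.Rodrigues(np.array(s['rvec'],float))[0]; return R.T@(np.array(p,float)-np.array(s['tvec'],float).ravel())
def cloud(s):
    K=np.array(s['camera_matrix']);z=s['range_z'].astype(float)
    v,u=np.mgrid[:400,:640]
    P=np.stack([(u-K[0,2])/K[0,0]*z,(v-K[1,2])/K[1,1]*z,z],-1)
    R=cv2.Rodrigues(np.array(s['rvec'],float))[0]
    return (P-np.array(s['tvec'],float).ravel())@R, z>0
E
python3 - <<'E'
from h import *
np.set_printoptions(precision=4,suppress=True)
for n in ['scene','side','wrist']:
    s=robot.snapshot(n); save(s,n+'0.png'); np.savez('pics/'+n+'0.npz',**{k:np.array(v) for k,v in s.items()})
    print(n)
    for t in ['egg_cup','egg','egg_center','saucer','saucer_well','other_egg_cup','other_saucer_well','egg_timer','teaspoon']:
        print(t,[(round(d['p'],2),w(s,d['at'])) for d in robot.place_of(s,t)][:3])
print(robot.get_obs())
E
```

```text
pics
scene
egg_cup [(0.92, array([0.4712, 0.1981, 0.0122]))]
egg [(0.46, array([0.4779, 0.1956, 0.03  ]))]
egg_center [(0.5, array([0.4765, 0.1955, 0.0501]))]
saucer [(0.88, array([0.5035, 0.1902, 0.0002]))]
saucer_well [(0.96, array([0.502 , 0.1874, 0.0034]))]
other_egg_cup [(0.86, array([ 0.4817, -0.2158,  0.0082]))]
other_saucer_well [(0.75, array([ 0.4801, -0.2187,  0.0033]))]
egg_timer [(0.63, array([ 0.6082, -0.0252,  0.0036]))]
teaspoon [(0.58, array([ 0.4705, -0.0272,  0.0021])), (0.37, array([0.4758, 0.1944, 0.0504])), (0.29, array([ 0.479 , -0.2156,  0.0074]))]
side
egg_cup [(0.98, array([0.4717, 0.1959, 0.0067]))]
egg [(0.83, array([0.475 , 0.1944, 0.0289]))]
egg_center [(0.67, array([0.4743, 0.1968, 0.0499])), (0.57, array([ 0.4781, -0.2162,  0.0074]))]
saucer [(0.94, array([ 0.5042,  0.1865, -0.001 ]))]
saucer_well [(0.69, array([0.5021, 0.1887, 0.0018]))]
other_egg_cup [(0.61, array([ 0.4798, -0.2146,  0.0076]))]
other_saucer_well [(0.84, array([ 0.4841, -0.22  ,  0.0111]))]
egg_timer [(0.62, array([ 0.6055, -0.0311,  0.0025]))]
teaspoon [(0.72, array([ 0.471 , -0.0225,  0.0038]))]
wrist
egg_cup []
egg []
egg_center []
saucer []
saucer_well []
other_egg_cup [(0.78, array([ 0.4772, -0.2143,  0.0082]))]
other_saucer_well []
egg_timer [(0.62, array([ 0.6104, -0.0264,  0.0004]))]
teaspoon [(0.57, array([ 0.4701, -0.0248, -0.003 ]))]
{'time': 1.5, 'joint_positions': array([-0.1031,  0.0872,  1.3707, -0.    ,  1.6836, -0.1031]), 'qvel': array([-0.0024,  0.    , -0.0002,  0.0011, -0.0018,  0.001 ]), 'joint_torque': array([  0.0006, -34.0025, -30.2591,   0.0718,   0.0238,   0.    ]), 'tool_pos': array([ 0.55  , -0.    ,  0.2055]), 'ee_rot': array([3.1415, 0.    , 1.5708]), 'wrist_force': array([-0.4234, -0.6285, -0.1904]), 'wrist_torque': array([-0.0502,  0.0258, -0.0274]), 'width': 0.09396713156220805}
```

View images.

View pics/scene0.png

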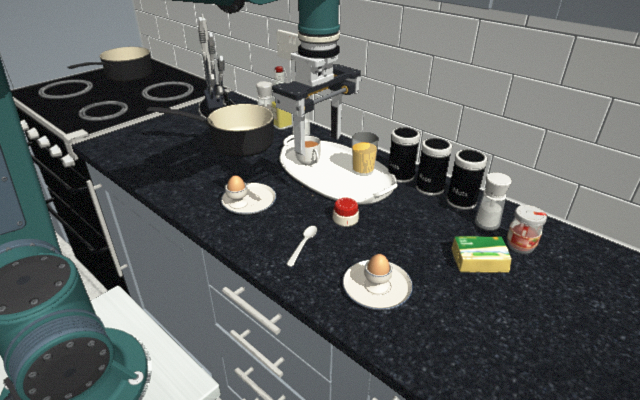

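View pics/side0.png

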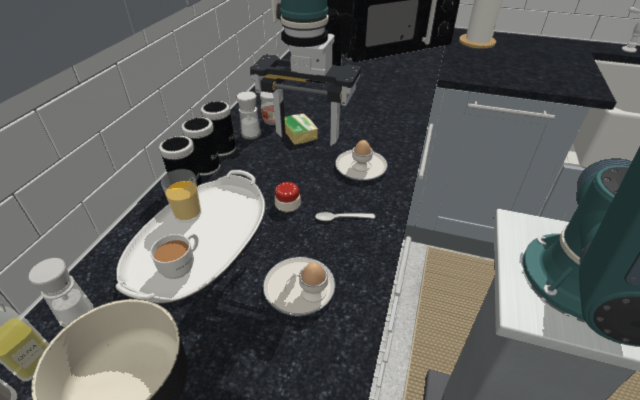

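```bash
python3 - <<'E'
import numpy as np,h
from scipy.optimize import least_squares
np.set_printoptions(precision=4,suppress=True)
def circ(p,r):
    f=least_squares(lambda c:np.hypot(p[:,0]-c[0],p[:,1]-c[1])-r,p.mean(0)[:2],loss='soft_l1',f_scale=.002); return f.x,np.median(abs(f.fun))
for n in ['scene','side']:
    s=dict(np.load(f'pics/{n}0.npz')); P,ok=h.cloud(s); px=s['pixels'].astype(int)
    d=ok&(np.hypot(P[...,0]-.5,P[...,1]-.19)<.1)&(P[...,2]>.003)
    q=P[d]
    print(n,s['camera_matrix'][0,0],'cam',h.w(s,[0,0,0]),len(q),q[:,2].max(),P[ok&(abs(P[...,2])<.003)][:,2].mean())
    rim=q[(q[:,2]>.0115)&(q[:,2]<.0165)&(np.hypot(q[:,0]-.502,q[:,1]-.188)>.052)]
    print('rim',len(rim),circ(rim,.064))
    for lo,hi,r in [(.038,.048,.0258),(.05,.058,.0248)]:
        b=q[(q[:,2]>lo)&(q[:,2]<hi)]
        print('bowl',len(b),circ(b,r))
    e=q[q[:,2]>.062]
    # egg rad at height: ellips-ish
    print('eggtop',e[e[:,2]>.080].mean(0))
E
```

```text
scene 452.10368954345995 cam [-0.0544 -0.5543  0.6312] 1483 0.08680305403033947 -2.529119636555643e-06
rim 172 (array([0.5038, 0.1884]), np.float64(0.0011496329220583093))
bowl 64 (array([0.4752, 0.195 ]), np.float64(0.0007018486045794452))
bowl 94 (array([0.4747, 0.1943]), np.float64(0.0011586819153020442))
eggtop [0.4727 0.1908 0.0827]
side 404.86532558095564 cam [0.3308 0.6201 0.6198] 3333 0.08576467079166386 0.000495259786380614
rim 516 (array([0.5048, 0.189 ]), np.float64(0.001189234685370008))
bowl 82 (array([0.4755, 0.1931]), np.float64(0.0004052151397826026))
bowl 180 (array([0.4756, 0.1926]), np.float64(0.0011539415687766216))
eggtop [0.4749 0.1954 0.0826]
```

```bash
python3 - <<'E'
import numpy as np,h
for n in ['scene','side']:
    s=dict(np.load(f'pics/{n}0.npz')); P,ok=h.cloud(s)
    q=P[ok&(P[...,2]>.07)&(P[...,2]<.5)&(P[...,0]>.2)&(P[...,0]<.75)&(P[...,1]>.08)&(P[...,1]<.6)]
    g=np.round(q/.04).astype(int); 
    for k in np.unique(g[:,:2],axis=0):
        m=(g[:,:2]==k).all(1); print(n,k*.04,m.sum(),q[m,2].max().round(3))
E
```

```text
scene [0.44 0.16] 1 0.072
scene [0.44 0.2 ] 8 0.074
scene [0.48 0.16] 13 0.076
scene [0.48 0.2 ] 92 0.087
scene [0.52 0.6 ] 22 0.116
scene [0.56 0.56] 72 0.112
scene [0.56 0.6 ] 33 0.115
scene [0.6  0.36] 9 0.091
scene [0.6 0.4] 94 0.093
scene [0.6  0.44] 57 0.092
scene [0.6  0.48] 22 0.091
scene [0.6  0.52] 75 0.099
scene [0.6  0.56] 29 0.105
scene [0.64 0.36] 129 0.093
scene [0.64 0.4 ] 1 0.072
scene [0.64 0.48] 6 0.091
scene [0.64 0.52] 55 0.091
scene [0.68 0.32] 2 0.087
scene [0.68 0.36] 87 0.091
scene [0.68 0.52] 71 0.092
scene [0.72 0.36] 56 0.092
scene [0.72 0.52] 88 0.091
scene [0.72 0.56] 52 0.137
scene [0.72 0.6 ] 57 0.175
scene [0.76 0.36] 8 0.09
scene [0.76 0.52] 31 0.092
scene [0.76 0.56] 22 0.213
scene [0.76 0.6 ] 6 0.209
side [0.44 0.2 ] 5 0.073
side [0.48 0.2 ] 239 0.086
side [0.6 0.2] 34 0.5
side [0.6  0.24] 106 0.5
side [0.6  0.28] 124 0.5
side [0.6  0.32] 171 0.5
side [0.6  0.36] 232 0.5
side [0.6 0.4] 502 0.5
side [0.6  0.44] 600 0.5
side [0.6  0.48] 58 0.093
side [0.64 0.36] 124 0.091
side [0.64 0.4 ] 2 0.091
side [0.68 0.36] 190 0.092
side [0.72 0.36] 275 0.092
side [0.76 0.36] 96 0.092
side [0.76 0.52] 47 0.092
```

Request:
carry_out --deltas "20 -12 0 0 0 -0.12 0.68; 45 -26 0 0 0 -0.24 0.68; 70 -41 0 0 0 -0.36 0.68; 95 -56 0 0 0 -0.48 0.68; 120 -71 0 0 0 -0.60 0.68; 150 -88 0 0 0 -0.72 0.68; 180 -106 0 0 0 -0.84 0.68; 202 -119 0 0 0 -0.96 0.68"

```text
time: 2.17
tool_pos: [0.4295, 0.2039, 0.2057]
ee_rot: [3.141, -0.0, 2.538]
wrist_force: [0.3, -0.6, 0.5]
width: 0.0439
```

Request:
carry_out --deltas "0 0 10 0 0 -0.11 0.68; 0 0 25 0 0 -0.22 0.68; 0 0 40 0 0 -0.33 0.68; 0 0 55 0 0 -0.42 0.68; 0 0 70 0 0 -0.42 0.68; 0 0 85 0 0 -0.42 0.68; 0 0 100 0 0 -0.42 0.68; 0 0 100 0 0 -0.42 0.68"

```text
time: 2.83
tool_pos: [0.4288, 0.2013, 0.1022]
ee_rot: [-3.138, -0.006, 2.951]
wrist_force: [-0.2, 0.1, -1.5]
width: 0.03
```

```bash
cat > look.py <<'E'
import sys
from h import *
from scipy.optimize import least_squares
np.set_printoptions(precision=4,suppress=True)
def circ(p,r,c0):
    f=least_squares(lambda c:np.hypot(p[:,0]-c[0],p[:,1]-c[1])-r,c0,loss='soft_l1',f_scale=.001); return f.x,round(np.median(abs(f.fun)),4)
tag=sys.argv[1]
for n in sys.argv[2:]:
    s=robot.snapshot(n); save(s,n+tag+'.png')
    P,ok=cloud(s)
    q=P[ok]
    r=np.hypot(q[:,0]-.504,q[:,1]-.1885)
    rim=q[(q[:,2]>.0115)&(q[:,2]<.0165)&(r>.050)&(r<.085)]
    print(n,'rim',len(rim),circ(rim,.064,[.504,.1885]))
    for t in ['egg_cup','egg_center','saucer_well']:
        print(t,[(round(d['p'],2),w(s,d['at'])) for d in robot.place_of(s,t)][:2])
    c0=[d for d in robot.place_of(s,'egg_center')]
    if c0:
        c0=w(s,c0[0]['at'])[:2]
        m=q[np.hypot(q[:,0]-c0[0],q[:,1]-c0[1])<.032]
        for lo,hi,rr in [(.037,.047,.0258),(.049,.057,.0248)]:
            b=m[(m[:,2]>lo)&(m[:,2]<hi)]
            if len(b)>10: print('bowl',len(b),circ(b,rr,c0))
        print('top',m[:,2].max())
print({k:robot.get_obs()[k] for k in ['time','tool_pos','ee_rot','wrist_force','width']})
E
python3 look.py 1 wrist side
```

```text
wrist rim 1328 (array([0.5042, 0.1901]), np.float64(0.0013))
egg_cup [(0.7, array([0.4736, 0.1944, 0.0104]))]
egg_center [(0.73, array([0.4745, 0.1921, 0.0494]))]
saucer_well []
bowl 181 (array([0.4747, 0.1969]), np.float64(0.0008))
bowl 516 (array([0.4747, 0.1957]), np.float64(0.0011))
top 0.08613500108334488
side rim 476 (array([0.5049, 0.189 ]), np.float64(0.0012))
egg_cup [(0.71, array([0.4721, 0.1939, 0.0075]))]
egg_center [(0.36, array([0.4758, 0.1942, 0.0283]))]
saucer_well [(0.7, array([0.504 , 0.1892, 0.001 ]))]
bowl 75 (array([0.4754, 0.1928]), np.float64(0.0004))
bowl 132 (array([0.4752, 0.1931]), np.float64(0.0008))
top 0.49713295120329964
{'time': 3.3333, 'tool_pos': array([0.4314, 0.2021, 0.1061]), 'ee_rot': array([3.141 , 0.0011, 2.9508]), 'wrist_force': array([-0.7457,  0.8967,  0.2845]), 'width': 0.03014643939201537}
```

View pics/wrist1.png

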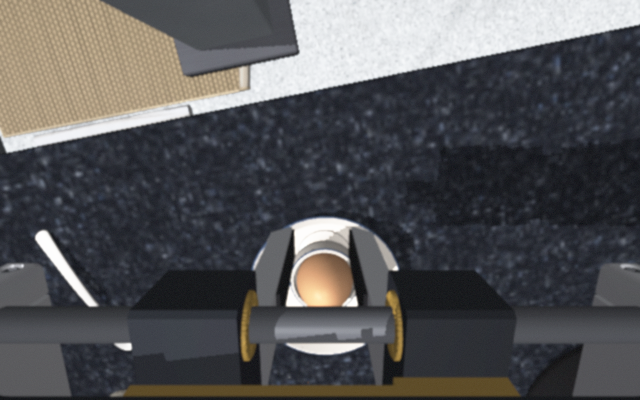

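View pics/side1.png

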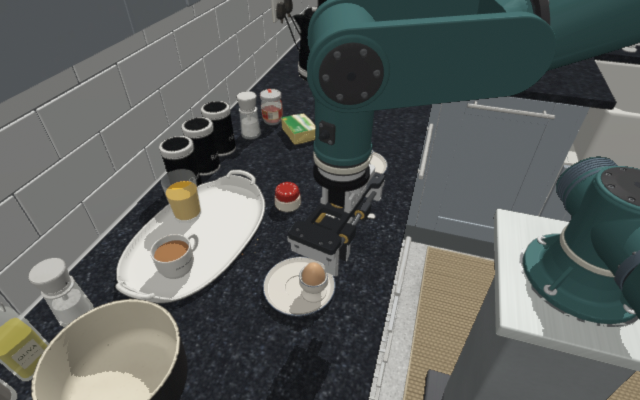

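```bash
python3 - <<'E'
from h import *
for n in ['side','wrist']:
    s=robot.snapshot(n)
    for p in [(.4314,.2021,.106),(.4314,.2021,.2),(.475,.194,.086),(.505,.189,.0085)]:
        print(n,p,cv2.projectPoints(np.array([p]),np.array(s['rvec'],float),np.array(s['tvec'],float),np.array(s['camera_matrix'],float),None)[0].ravel())
    print(w(s,[0,0,0]))
    if n=='side': cv2.imwrite('pics/crop1.png',cv2.resize(s['pixels'][220:330,240:420,::-1],None,fx=4,fy=4))
E
```

```text
side (0.4314, 0.2021, 0.106) [336.73120396 266.30606004]
side (0.4314, 0.2021, 0.2) [338.51517453 224.97397434]
side (0.475, 0.194, 0.086) [312.94420547 264.4742129 ]
side (0.505, 0.189, 0.0085) [298.77357028 286.10541175]
[0.33079455 0.62014305 0.61979702]
wrist (0.4314, 0.2021, 0.106) [320.29003014 245.00418179]
wrist (0.4314, 0.2021, 0.2) [319.79027296 365.83517562]
wrist (0.475, 0.194, 0.086) [320.8326785  296.76246177]
wrist (0.505, 0.189, 0.0085) [321.69706458 281.51436297]
[0.35979959 0.21623007 0.28517854]
```

View pics/crop1.png

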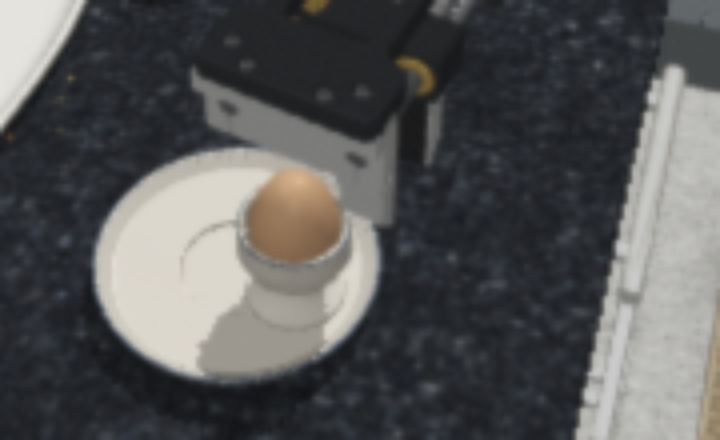

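```bash
python3 - <<'E'
from h import *
from scipy.spatial.transform import Rotation as Ro
o=robot.get_obs()
T=Ro.from_euler('xyz',o['ee_rot']).as_matrix()
for n in ['side','scene','wrist']:
    s=robot.snapshot(n); P,ok=cloud(s)
    q=(P[ok&(P[...,2]>.092)]-o['tool_pos'])@T
    q=q[(abs(q)<[.06,.05,.2]).all(1)]
    print(n,len(q))
    for z in np.arange(0,-.13,-.01):
        m=q[(q[:,2]<=z+.003)&(q[:,2]>z-.007)]
        if len(m)>3: print(round(z,3),len(m),'x',m[:,0].min().round(3),m[:,0].max().round(3),'y',m[:,1].min().round(3),m[:,1].max().round(3))
E
```

```text
side 3102
0.0 26 x -0.004 0.01 y -0.022 0.023
-0.01 98 x -0.009 0.01 y -0.026 0.028
-0.02 93 x -0.008 0.01 y -0.028 0.028
-0.03 44 x -0.008 0.01 y -0.027 0.027
-0.04 8 x 0.002 0.01 y -0.018 0.019
-0.09 16 x -0.009 0.012 y -0.026 -0.016
-0.1 57 x 0.011 0.034 y -0.037 0.038
-0.11 222 x 0.015 0.034 y -0.05 0.049
-0.12 515 x -0.021 0.034 y -0.04 0.039
scene 1922
0.0 30 x -0.009 0.01 y -0.024 0.024
-0.01 61 x -0.009 0.012 y -0.029 0.027
-0.02 69 x -0.008 0.011 y -0.03 0.027
-0.03 66 x -0.01 0.011 y -0.03 0.028
-0.04 73 x -0.008 0.011 y -0.029 0.023
-0.05 70 x -0.009 0.012 y -0.029 0.026
-0.06 68 x -0.008 0.011 y -0.031 0.028
-0.07 17 x -0.005 0.01 y -0.029 0.024
-0.1 34 x 0.013 0.034 y -0.041 0.034
-0.11 112 x 0.008 0.035 y -0.05 0.039
-0.12 120 x 0.016 0.035 y -0.041 0.038
wrist 47561
0.0 164 x -0.007 0.012 y -0.024 0.025
-0.01 386 x -0.007 0.012 y -0.026 0.028
-0.02 491 x -0.007 0.012 y -0.026 0.028
-0.03 586 x -0.007 0.012 y -0.027 0.028
-0.04 699 x -0.007 0.012 y -0.027 0.028
-0.05 851 x -0.006 0.012 y -0.027 0.028
-0.06 814 x -0.002 0.012 y -0.025 0.026
-0.07 751 x -0.008 0.012 y -0.023 0.024
-0.08 295 x -0.008 0.012 y -0.02 0.022
-0.09 469 x -0.008 0.009 y -0.016 0.017
-0.1 2543 x -0.004 0.036 y -0.038 0.039
-0.11 14164 x 0.006 0.036 y -0.05 0.05
-0.12 23053 x 0.016 0.036 y -0.038 0.039
```

Request:
carry_out --deltas "0 0 15 0 0 0 0.68; 0 0 30 0 0 0 0.68; 0 0 45 0 0 0 0.68; 0 0 60 0 0 0 0.68; 0 0 70 0 0 0 0.68; 0 0 78 0 0 0 0.68; -2 0 78 0 0 0 0.68; -4 0 78 0 0 0 0.68"

```text
time: 4.25
tool_pos: [0.4351, 0.2012, 0.0275]
ee_rot: [-3.141, -0.0, 2.951]
wrist_force: [0.5, -0.4, -0.3]
width: 0.0303
```

Request:
carry_out --deltas "-1 0 0 0 0 0 0.68; -3 0 0 0 0 0 0.68; -4 0 0 0 0 0 0.68; -6 0 0 0 0 0 0.68; -7 0 0 0 0 0 0.68; -9 0 0 0 0 0 0.68; -10 0 0 0 0 0 0.68; -12 0 0 0 0 0 0.68"

```text
time: 4.92
tool_pos: [0.4468, 0.199, 0.0275]
ee_rot: [3.142, -0.0, 2.951]
wrist_force: [-0.0, 0.1, 0.2]
width: 0.0305
```

```bash
python3 look.py 2 side; python3 -c "
import cv2;i=cv2.imread('pics/side2.png');cv2.imwrite('pics/crop2.png',cv2.resize(i[220:330,240:420],None,fx=4,fy=4))"
```

```text
side rim 313 (array([0.5048, 0.1886]), np.float64(0.0012))
egg_cup [(0.61, array([0.472 , 0.1943, 0.0109]))]
egg_center []
saucer_well [(0.84, array([0.5021, 0.1897, 0.0013]))]
{'time': 5.1667, 'tool_pos': array([0.4467, 0.199 , 0.0275]), 'ee_rot': array([-3.1415, -0.    ,  2.9508]), 'wrist_force': array([-0.4631,  0.1966, -0.2375]), 'width': 0.030423664000052347}
```

View pics/crop2.png

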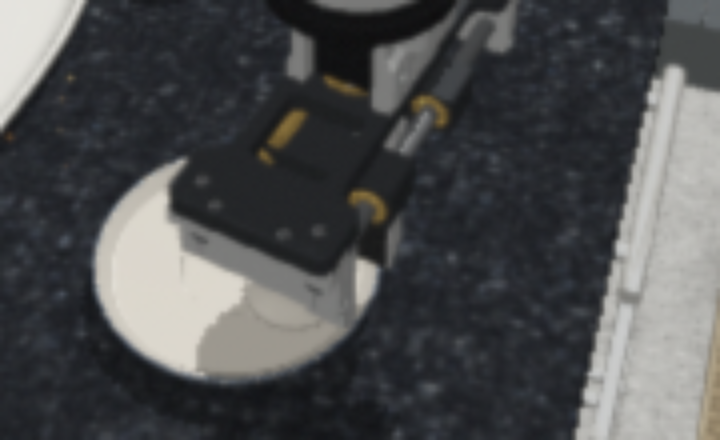

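Request:
carry_out --deltas "-1 0 0 0 0 0 0.68; -2 0 0 0 0 0 0.68; -4 0 0 0 0 0 0.68; -5 0 0 0 0 0 0.68; -6 0 0 0 0 0 0.68; -8 0 0 0 0 0 0.68; -9 0 0 0 0 0 0.68; -10 0 0 0 0 0 0.68"

```text
time: 5.83
tool_pos: [0.4567, 0.197, 0.0275]
ee_rot: [-3.142, -0.0, 2.951]
wrist_force: [-0.0, 0.2, 0.3]
width: 0.0301
```

```bash
python3 look.py 3 scene wrist; python3 -c "
import cv2;i=cv2.imread('pics/scene3.png');cv2.imwrite('pics/crop3.png',cv2.resize(i[130:240,170:350],None,fx=4,fy=4))"
```

```text
scene rim 159 (array([0.5038, 0.1888]), np.float64(0.0012))
egg_cup [(0.76, array([0.479 , 0.1945, 0.0061]))]
egg_center [(0.74, array([ 0.4709, -0.027 ,  0.0039])), (0.45, array([0.4837, 0.1885, 0.052 ]))]
saucer_well [(0.94, array([0.507 , 0.1885, 0.0049]))]
top 0.011245513766663918
wrist rim 2285 (array([0.5038, 0.1905]), np.float64(0.0013))
egg_cup [(0.98, array([0.4804, 0.1938, 0.0071]))]
egg_center [(0.68, array([0.4832, 0.191 , 0.0495]))]
saucer_well []
bowl 256 (array([0.4845, 0.1926]), np.float64(0.0003))
bowl 831 (array([0.485 , 0.1927]), np.float64(0.0006))
top 0.12909497069664125
{'time': 6.3333, 'tool_pos': array([0.4566, 0.1971, 0.0275]), 'ee_rot': array([3.1416, 0.0002, 2.9509]), 'wrist_force': array([0.4599, 0.1807, 0.7234]), 'width': 0.030013127826007135}
```

View pics/crop3.png

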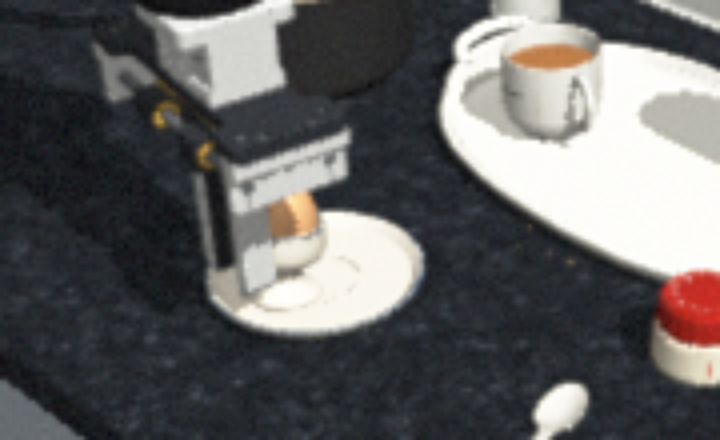

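View pics/wrist3.png

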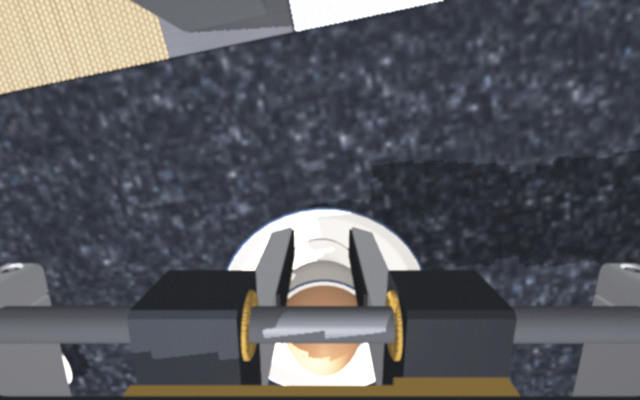

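Request:
carry_out --deltas "-1 0 0 0 0 0 0.68; -3 0 0 0 0 0 0.68; -4 0 0 0 0 0 0.68; -6 0 0 0 0 0 0.68; -8 0 0 0 0 0 0.68; -10 0 0 0 0 0 0.68; -11 0 0 0 0 0 0.68; -13 0 0 0 0 0 0.68"

```text
time: 7.0
tool_pos: [0.4694, 0.1946, 0.0274]
ee_rot: [-3.142, -0.0, 2.951]
wrist_force: [0.3, -0.6, 0.4]
width: 0.0302
```

```bash
python3 look.py 4 scene wrist; python3 -c "
import cv2;i=cv2.imread('pics/scene4.png');cv2.imwrite('pics/crop4.png',cv2.resize(i[130:240,170:350],None,fx=4,fy=4))"
```

```text
scene rim 159 (array([0.5039, 0.1887]), np.float64(0.0011))
egg_cup [(0.74, array([0.4956, 0.192 , 0.0096]))]
egg_center [(0.64, array([0.4984, 0.1878, 0.05  ])), (0.27, array([ 0.6113, -0.0257,  0.0033]))]
saucer_well [(0.87, array([0.5058, 0.1878, 0.0078]))]
bowl 45 (array([0.4973, 0.1902]), np.float64(0.0011))
bowl 55 (array([0.4962, 0.1898]), np.float64(0.0013))
top 0.32832040312620636
wrist rim 3111 (array([0.5042, 0.1904]), np.float64(0.0012))
egg_cup [(0.57, array([0.4949, 0.1897, 0.0087]))]
egg_center [(0.87, array([0.4985, 0.1899, 0.0527]))]
saucer_well []
bowl 329 (array([0.4975, 0.1907]), np.float64(0.0002))
bowl 927 (array([0.4982, 0.1906]), np.float64(0.0009))
top 0.12548421549811453
{'time': 7.5, 'tool_pos': array([0.4693, 0.1946, 0.0275]), 'ee_rot': array([3.1416, 0.0002, 2.9508]), 'wrist_force': array([1.2064, 0.7032, 0.281 ]), 'width': 0.029942319323073327}
```

View pics/crop4.png

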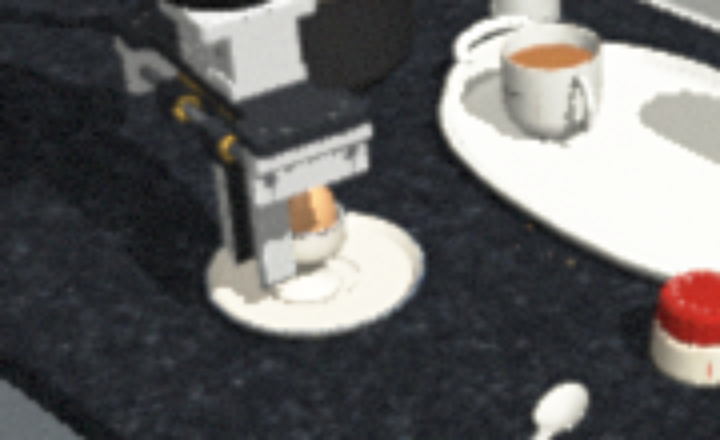

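Request:
carry_out --deltas "-1 0 0 0 0 0 0.68; -2 0 0 0 0 0 0.68; -3 0 0 0 0 0 0.68; -3.5 0 0 0 0 0 0.68; -4 0 0 0 0 0 0.68; -4.5 0 0 0 0 0 0.68; -5 0 0 0 0 0 0.68; -5 0 0 0 0 0 0.68"

```text
time: 8.17
tool_pos: [0.4744, 0.1936, 0.0275]
ee_rot: [3.142, 0.0, 2.951]
wrist_force: [0.2, -1.2, 0.0]
width: 0.0298
```

```bash
python3 look.py 5 scene wrist; python3 -c "
import cv2;i=cv2.imread('pics/scene5.png');cv2.imwrite('pics/crop5.png',cv2.resize(i[130:240,170:350],None,fx=4,fy=4))"
```

```text
scene rim 165 (array([0.5038, 0.1884]), np.float64(0.0011))
egg_cup [(0.58, array([0.5031, 0.1922, 0.0086]))]
egg_center [(0.45, array([0.5023, 0.19  , 0.0503])), (0.41, array([ 0.4713, -0.0283,  0.0034]))]
saucer_well [(0.96, array([0.5046, 0.1882, 0.0101])), (0.59, array([ 0.4796, -0.2133,  0.009 ]))]
bowl 50 (array([0.5007, 0.1895]), np.float64(0.0012))
bowl 70 (array([0.5011, 0.19  ]), np.float64(0.0022))
top 0.4171030770593792
wrist rim 3284 (array([0.5042, 0.1904]), np.float64(0.0012))
egg_cup [(0.76, array([0.5014, 0.1879, 0.0038]))]
egg_center [(0.66, array([0.5055, 0.1888, 0.0456]))]
saucer_well [(0.69, array([0.5016, 0.1894, 0.007 ]))]
bowl 396 (array([0.502 , 0.1894]), np.float64(0.0002))
bowl 1207 (array([0.5033, 0.1891]), np.float64(0.0018))
top 0.12394462999066844
{'time': 8.6667, 'tool_pos': array([0.4743, 0.1936, 0.0275]), 'ee_rot': array([-3.1416,  0.0002,  2.9508]), 'wrist_force': array([-0.1681,  0.096 ,  0.4432]), 'width': 0.029881708954962147}
```

View pics/crop5.png

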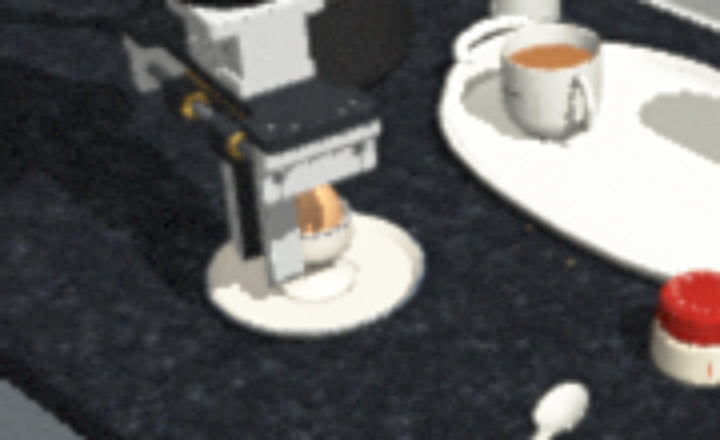

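Request:
carry_out --deltas "-0.5 0 0 0 0 0 0.68; -1 0 0 0 0 0 0.68; -1.5 0 0 0 0 0 0.68; -1.5 0 0 0 0 0 0.68; 0 0 0 0 0 0 0.68; 5 0 0 0 0 0 0.68; 15 0 0 0 0 0 0.68; 30 0 0 0 0 0 0.68"

```text
time: 9.33
tool_pos: [0.4445, 0.1993, 0.0275]
ee_rot: [3.142, 0.0, 2.95]
wrist_force: [-0.6, -0.1, 0.4]
width: 0.0301
```

Request:
carry_out --deltas "15 0 0 0 0 0 0.68; 30 0 0 0 0 0 0.68; 30 0 -20 0 0 0 0.68; 30 0 -50 0 0 0 0.68; 30 0 -80 0 0 0 0.68; 30 0 -110 0 0 0 0.68; 30 0 -130 0 0 0 0.68; 30 0 -130 0 0 0 0.68"

```text
time: 10.0
tool_pos: [0.4173, 0.2062, 0.163]
ee_rot: [3.136, 0.009, 2.951]
wrist_force: [0.9, 0.3, 0.6]
width: 0.0301
```

```bash
python3 look.py 6 scene side wrist; python3 -c "
import cv2,numpy as np;i=cv2.imread('pics/scene6.png');j=cv2.imread('pics/side6.png');cv2.imwrite('pics/crop6.png',np.hstack([cv2.resize(i[150:230,200:290],None,fx=4,fy=4),cv2.resize(j[240:320,255:345],None,fx=4,fy=4)]))"
```

```text
scene rim 170 (array([0.5039, 0.1884]), np.float64(0.0012))
egg_cup [(0.79, array([0.5016, 0.1938, 0.0092]))]
egg_center [(0.65, array([0.5034, 0.1875, 0.048 ])), (0.49, array([ 0.4808, -0.2126,  0.0014]))]
saucer_well [(0.69, array([0.5041, 0.1858, 0.0062]))]
bowl 75 (array([0.5041, 0.1887]), np.float64(0.0009))
bowl 101 (array([0.5046, 0.1888]), np.float64(0.0013))
top 0.08307459602876967
side rim 486 (array([0.505, 0.189]), np.float64(0.0013))
egg_cup [(0.71, array([0.5031, 0.1907, 0.0066])), (0.25, array([0.5017, 0.1873, 0.0049]))]
egg_center [(0.96, array([0.5045, 0.1923, 0.0488]))]
saucer_well [(0.75, array([0.5015, 0.1879, 0.0026]))]
bowl 95 (array([0.5044, 0.1869]), np.float64(0.0004))
bowl 198 (array([0.5047, 0.1864]), np.float64(0.0012))
top 0.08363832375199852
wrist rim 400 (array([0.5045, 0.1913]), np.float64(0.0012))
egg_cup [(0.56, array([0.5034, 0.1874, 0.0066]))]
egg_center [(0.63, array([0.502, 0.185, 0.047]))]
saucer_well []
bowl 250 (array([0.5038, 0.1893]), np.float64(0.0003))
bowl 642 (array([0.5048, 0.189 ]), np.float64(0.0013))
top 0.08247666672566589
{'time': 10.75, 'tool_pos': array([0.4153, 0.205 , 0.1574]), 'ee_rot': array([-3.1416,  0.    ,  2.9507]), 'wrist_force': array([ 0.4501, -0.1446, -0.0888]), 'width': 0.030327376493615364}
```

View pics/crop6.png

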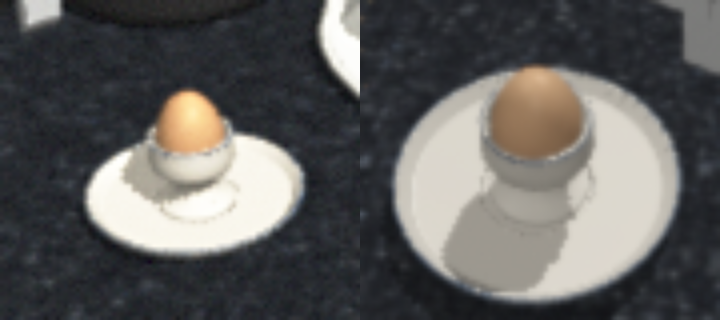

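View pics/wrist6.png

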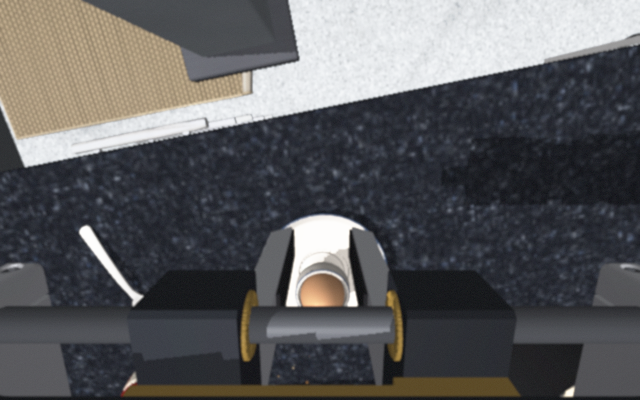

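```bash
python3 - <<'E'
from h import *
np.set_printoptions(precision=4,suppress=True)
for n in ['scene','side']:
    s=robot.snapshot(n);P,ok=cloud(s);q=P[ok]
    for nm,c in [('cup',(.5043,.1885)),('other',(.48,-.215))]:
        m=q[np.hypot(q[:,0]-c[0],q[:,1]-c[1])<.035]
        e=m[m[:,2]>.06]; b=m[(m[:,2]>.037)&(m[:,2]<.047)]
        sa=q[(np.hypot(q[:,0]-c[0],q[:,1]-c[1])<.05)&(np.hypot(q[:,0]-c[0],q[:,1]-c[1])>.038)&(q[:,2]<.02)]
        t=e[np.argsort(-e[:,2])[:15]]
        print(n,nm,'top15',t.mean(0),'max',e[:,2].max(),'bowlmean',b.mean(0)-t.mean(0),'shoulder',np.median(sa[:,2]))
E
```

```text
scene cup top15 [0.5024 0.187  0.0813] max 0.0823434422194244 bowlmean [-0.0097 -0.0144 -0.0388] shoulder 0.008514605941585825
scene other top15 [ 0.4788 -0.2166  0.082 ] max 0.08351469973828884 bowlmean [-0.0147 -0.0082 -0.0394] shoulder 0.008173341319541321
side cup top15 [0.5044 0.1878 0.0826] max 0.08354052488473585 bowlmean [-0.0074  0.0159 -0.0395] shoulder 0.00852522650446516<stdin>:10: RuntimeWarning: Mean of empty slice.
  ret = um.true_divide(
Traceback (most recent call last):
ValueError: zero-size array to reduction operation maximum which has no identity
```

Both eggs now stand at the same height (about 0.0825 m), so the cup is seated. The gripper is clear of everything, so I'm handing the job in.

```bash
python3 -c "
from bench import robot
print(robot.close_job())"
```

```text
the job is handed in; nothing more can be done
None
```

I pushed the egg cup about 30 mm across its saucer into the well, using the two fingertips held 30 mm apart. I then backed off, raised the gripper clear and handed the job in at about 11 s. No verdict was reported.

**Cup position:** in the last pictures the cup's axis was at about (0.504, 0.189) m. The saucer's centre was at about (0.504, 0.189) m, unmoved from the start to within 1 mm. The side camera alone put the cup about 2 mm off centre, within its calibration error, and it had shown the same bias before the push.

**Seating:** the egg's top came down by 2 to 4 mm depending on the camera, against a well 2.5 mm deep. It ended at about the same height as the other egg, with the egg still in the cup and the cup looking level.

**Not checked:**
- The side camera's comparison with the other cup failed because the arm hid it, so only the scene camera confirmed the matching heights.
- I did not measure the cup's lean as an angle.
- I did not measure the timer, the teaspoon or the other saucer again at the end, but the arm never came near them.

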